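# Load the seam-check sample board

### The arm

A 6-joint arm with a two-finger parallel gripper is mounted at the origin on a cart in front of the work surface, level with it; the furniture and walls round the work are solid. World frame = base frame: x ahead of the robot, y to its left, z up, the work surface at z = 0. Lengths are in mm, angles in degrees, forces in N, time in s.
With the tool pointing down it reaches from about 350 to 850 mm from the base axis. Payload 8.1 kg.
Tool frame: the origin (TCP) lies between the finger pads; the fingertips stand 22 mm ahead of it and the grasp point (between the pads) lies 3 mm ahead of it; z points along the fingers, y is the direction in which the jaws open and shut (so a half turn about z gives the same grasp; the last joint's range is limited). The gripper opens to 85 mm and grips with 20 to 120 N. Pads are 22 mm wide; open, the fingers measure 114 mm over their backs; the gripper's body (76 mm by 85 mm) begins 54 mm behind the grasp point. The pads swing forward as they close: fully open they stand 13 mm farther back than shut.
Start: joints at [58.992, 7.471, 85.268, -0, 87.261, -4.893], TCP at [264.089, 538.76, 253.292] pointing down, gripper open.
Joint ranges: [-169.43, 169.43], [-51.17, 129.36], [1.28, 143.12], [-76.62, 256.62], [0, 156.53], [-152.29, 152.29]. Speed limits (degrees/s): [136.94, 136.94, 159.86, 180, 180, 180].

### API

Orientations are given as [roll, pitch, yaw] about the fixed x, y, z axes, in that order (R = Rz(yaw) Ry(pitch) Rx(roll)).
In Python, from bench import r gives the robot as it stands.
- The arm moves only by the tool drive_tool, never from a script. Its argument "moves" is a list of rows, each a list of 2 entries, a list of its own where there are three numbers: the shift along the world's x, y, z in mm, then the turn about the world's z in degrees. A call has exactly 8 rows; each row is the pose to reach, as a shift and turn from the pose commanded when the call began; what a row does not reach only later rows make up. A row lasts 1/12 s, in which the tool goes at most 41.7 mm and 7.16 degrees, less where a joint would pass 70% of its speed; a pose out of reach is approached as far as the arm can. A call with a gripper value outside its range is refused whole. "fingers" is the finger opening in mm, from 0 to 85.4, set as the call begins (left out, the last holds). The fingers move at their own pace and stop on an object; "squeeze" is the grip in N (left out, the last holds). Time passes only in rows, so rows that repeat a pose let the fingers close, or fill a call up. It gives the time, the measured TCP pose, the force and the opening at its end, in the units of the state.
- r.sense(): the state, without advancing time (a new reading comes with each control period).
- r.snapshot(name): name is "scene" or "top" or "wrist"; returns a dict with "pixels" (480x640x3 uint8, red, green, blue), "camera_matrix" (3x3 intrinsics, pixels), "xyz" and "orientation" of the camera in the world. Camera axes: x right, y down, z forward; pixel columns grow to the right and rows downward; lengths in mm; the calibration is good to about 2 mm. A picture is of the moment at which its call begins. There is no depth.
- r.hand_in(): hands the job in, once; it reports no verdict.
The state is a dict: "time": time; "joint_pos": joint angles; "qd": joint speeds; "joint_efforts": joint torques, N m; "tool_pos": TCP position; "tcp_rot": TCP orientation; "ft_force": force on the tool from outside, world axes, zero at the start; "wrist_torque": the same for the moment, N m; "finger_gap": finger opening in mm.
Only numpy, scipy, OpenCV 4.12 (cv2) and the standard library are available. Lean on these libraries where they do the work, as an engineer would, in place of code of your own. Each camera call takes 0.05 s, during which the arm holds its last target.

### The job

Load the sample board for the seam check: stand each of the three cans with a coloured cap in the nest of its own colour. The plain can still standing in one of the nests is left from the last check: stand it in the middle of the weighing plate of the kitchen scale instead. Keep the cans upright, leave the other plain cans where they are, and let go of everything.

Things in the scene. Friction and masses are not known exactly. Their poses are not given: they have to be found in the camera images.
- can_red: A filled sleek orange drink can 57 mm across and 156 mm tall, about 0.37 kg, standing upright, with a red plastic cap (54 mm across) covering its top, 163 mm high in all; grip the body below the cap. Loose. Origin: centre of its underside; z up along the can (it may lean by up to 3 degrees as it stands).
- can_blue: A filled sleek orange drink can 57 mm across and 156 mm tall, about 0.37 kg, standing upright, with a blue plastic cap (54 mm across) covering its top, 163 mm high in all; grip the body below the cap. Loose. Origin: centre of its underside; z up along the can (it may lean by up to 3 degrees as it stands).
- can_green: A filled sleek orange drink can 57 mm across and 156 mm tall, about 0.37 kg, standing upright, with a green plastic cap (54 mm across) covering its top, 163 mm high in all; grip the body below the cap. Loose. Origin: centre of its underside; z up along the can (it may lean by up to 3 degrees as it stands).
- nest_red: A fixed round red nest (shallow open cup) on the grey sample board: 86 mm outside, 74 mm inside, wall 6 mm, 12 mm high, inner floor 4 mm above the origin. Origin: centre of its underside, 8 mm above the table; z up. The three nests stand in one row, 115 mm between centres, in any colour order; the row runs along the nests' y axis.
- nest_blue: A fixed round blue nest (shallow open cup) on the grey sample board: 86 mm outside, 74 mm inside, wall 6 mm, 12 mm high, inner floor 4 mm above the origin. Origin: centre of its underside, 8 mm above the table; z up. The three nests stand in one row, 115 mm between centres, in any colour order; the row runs along the nests' y axis.
- nest_green: A fixed round green nest (shallow open cup) on the grey sample board: 86 mm outside, 74 mm inside, wall 6 mm, 12 mm high, inner floor 4 mm above the origin. Origin: centre of its underside, 8 mm above the table; z up. The three nests stand in one row, 115 mm between centres, in any colour order; the row runs along the nests' y axis.
- old_can: The plain sleek orange drink can 57 mm across and 156 mm tall, about 0.37 kg, without a coloured cap (bare dark top), which at the start stands in the middle nest of the row, whichever colour that is. Loose. Origin: centre of its underside; z up along the can (it may lean by up to 3 degrees as it stands).
- scale_plate (a point): Middle of the weighing plate (the outlined area) on the top of the kitchen scale, 18 mm above the table. The scale is a flat black digital scale, 169 mm by 212 mm by 18 mm, fixed on the table; its x axis points away from its display.
- plain_can_a: A plain sleek orange drink can 57 mm across and 156 mm tall, about 0.37 kg, without a cap, standing upright on the open table among the capped cans; it stays there. Loose. Origin: centre of its underside; z up along the can (it may lean by up to 3 degrees as it stands).
- plain_can_b: A plain sleek orange drink can 57 mm across and 156 mm tall, about 0.37 kg, without a cap, standing upright on the open table among the capped cans; it stays there. Loose. Origin: centre of its underside; z up along the can (it may lean by up to 3 degrees as it stands).
There are look-alikes about, which are no part of the job. Leave any turquoise look-alike of the old_can alone.

How it is judged (in metres and radians):
At the end, for the whole second after the job is handed in: Each capped can stands upright (within about 7 degrees) on the floor of the nest of its own colour, its axis within 10 mm of the nest's; the can that stood in the middle nest stands upright on the kitchen scale within 15 mm of the middle of the weighing plate; all are at rest (horizontal distance between can_red and nest_red below 0.01 m and z of can_red in the frame of nest_red between 0.001 and 0.007 m and angle between each of can_red, can_blue, can_green, old_can's own z axis and vertical below 0.12 rad and linear speed of each of can_red, can_blue, can_green, old_can below 0.02 m/s and horizontal distance between can_blue and nest_blue below 0.01 m and z of can_blue in the frame of nest_blue between 0.001 and 0.007 m and horizontal distance between can_green and nest_green below 0.01 m and z of can_green in the frame of nest_green between 0.001 and 0.007 m and horizontal distance between old_can and scale_plate below 0.015 m and height (world z) of old_can between 0.012 and 0.024 m); the robot touches nothing.
It fails at once if one of the cans tipped by more than about 35 degrees (angle between any of can_red, can_blue, can_green, plain_can_a, plain_can_b, old_can's own z axis and vertical above 0.6 rad).
It fails at once if a plain can on the open table was moved by more than 25 mm (distance of any of plain_can_a, plain_can_b from where it was at the start of the episode above 0.025 m).
It also fails if it takes over 112 s, if anything falls off the work surface, if the arm or the gripper's body presses on something with over 40 N, if the wrist force passes 120 N, or if a joint passes its speed limit or range.

## Working session

There is one attempt and no reset: what is moved stays moved. The work goes in short steps, Python scripts to look and compute and a tool call to move; the robot and the scene stay as the last step left them, time stands still between calls to the robot, and variables do not carry over. Pictures are saved under pics/ and viewed, and the job is handed in when it is done.

Besides the shell and the picture viewer there is one more tool, called after "Request:" by a JSON object that holds its "method" and its "body". drive_tool: Moves the arm, as the interface text tells. Its arguments: {"type":"object","properties":{"moves":{"type":"array","items":{"type":"array"}},"fingers":{"type":"number"},"squeeze":{"type":"number"}},"required":["moves"]}

```bash
mkdir -p pics; cat > h.py <<'E'
import numpy as np, cv2
from bench import r
from scipy.spatial.transform import Rotation as R
def snap(n,f):
    s=r.snapshot(n); cv2.imwrite('pics/'+f+'.png',s['pixels'][...,::-1]); np.savez('pics/'+f+'.npz',**{k:np.array(v) for k,v in s.items()}); return s
def rot(o):
    o=np.array(o,float)
    return o if o.shape==(3,3) else R.from_euler('xyz',o,degrees=True).as_matrix()
def ray(s,u,v,z):
    d=rot(s['orientation'])@np.linalg.inv(np.array(s['camera_matrix']))@np.array([u,v,1.]); c=np.array(s['xyz'],float)
    return c+d*(z-c[2])/d[2]
def proj(s,p):
    q=rot(s['orientation']).T@(np.array(p,float)-np.array(s['xyz'],float)); k=np.array(s['camera_matrix'])@q; return k[:2]/k[2]
E
python3 - <<'E'
from h import *
print(r.sense())
for n in ['scene','top','wrist']:
    s=snap(n,n+'0'); print(n,s['camera_matrix'],s['xyz'],s['orientation'])
E
```

```text
{'time': 0.0, 'joint_pos': array([ 5.89922545e+01,  7.51484878e+00,  8.53291407e+01, -2.43839594e-04,
        8.72655209e+01, -4.89171170e+00]), 'qd': array([ 0.02836409, -0.01830831,  0.09306051, -0.05858346,  0.01037878,
        0.0314459 ]), 'joint_efforts': array([-6.10980387e-04, -5.69402218e+01, -5.00549912e+01, -2.76576366e-04,
        1.49273558e-02, -4.01182865e-05]), 'tool_pos': array([263.80841516, 538.30145824, 252.24847078]), 'tcp_rot': array([-1.79890868e+02, -9.09559722e-03,  1.53883969e+02]), 'ft_force': array([ 0.3997314 ,  0.98911822, -0.09396718]), 'wrist_torque': array([-0.00620457,  0.00826144,  0.0221917 ]), 'finger_gap': 85.490814067055}
scene [[444.50636867   0.         317.78994083]
 [  0.         444.50636867 241.57953019]
 [  0.           0.           1.        ]] [-163.46415199 -718.18370646  691.88283623] [-124.29184375   -0.62729071  -43.61185857]
top [[472.89021378   0.         316.62626796]
 [  0.         472.89021378 236.50780928]
 [  0.           0.           1.        ]] [ 2.29160141e+02 -3.51092575e-01  1.03222039e+03] [-162.9216696    -0.38602667  -85.96928069]
wrist [[369.00863353   0.         315.93408677]
 [  0.         369.00863353 239.47009877]
 [  0.           0.           1.        ]] [188.86676666 575.6204777  373.20855207] [1.60972788e+02 6.33775548e-02 6.39233215e+01]
```

View pics/top0.png

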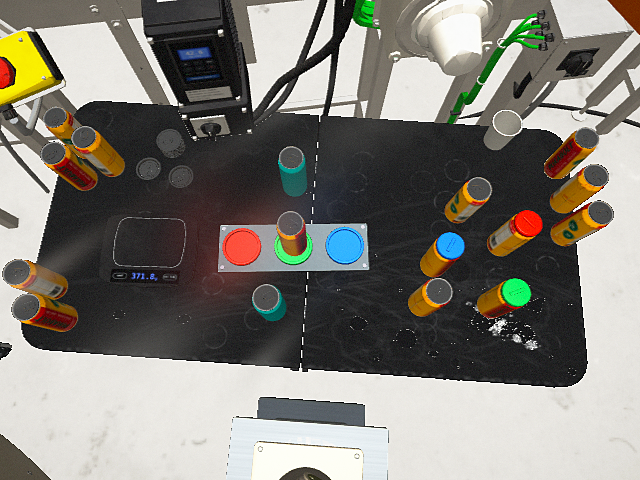

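View pics/scene0.png

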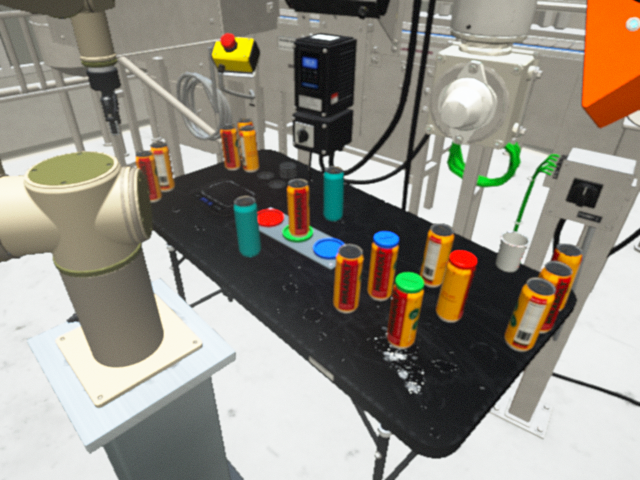

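View pics/wrist0.png

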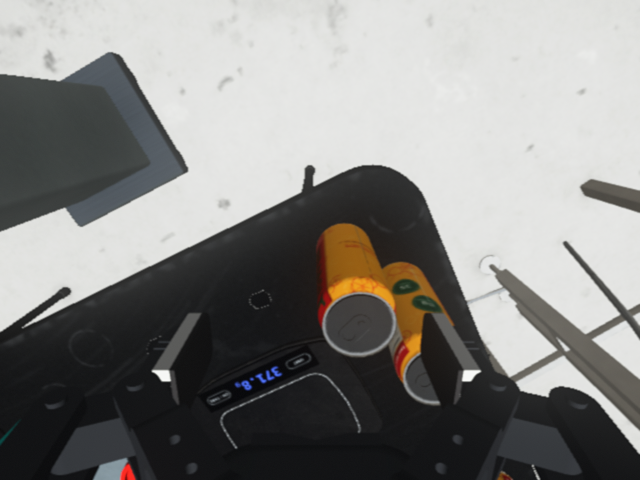

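```bash
cat > m.py <<'E'
from h import *
s=dict(np.load('pics/top0.npz')); im=s['pixels']; hsv=cv2.cvtColor(im,cv2.COLOR_RGB2HSV)
def blob(lo,hi,box,hsv=hsv):
    m=cv2.inRange(hsv,lo,hi); z=np.zeros_like(m); x0,y0,x1,y1=box; z[y0:y1,x0:x1]=m[y0:y1,x0:x1]
    c=max(cv2.findContours(z,cv2.RETR_EXTERNAL,cv2.CHAIN_APPROX_NONE)[0],key=cv2.contourArea)
    return cv2.fitEllipse(cv2.convexHull(c))
g=((45,120,60),(80,255,255)); b=((95,120,60),(120,255,255)); rd=((0,200,120),(5,255,255))
for n,c,bx,z in [('capblue',b,(430,225,470,265),163),('capred',rd,(505,205,550,242),163),('capgreen',g,(495,270,535,312),163),
  ('nestred',rd,(215,220,265,270),20),('nestblue',b,(320,220,370,270),20),('nestgreen',g,(268,220,318,270),20)]:
    e=blob(*c,bx); p=ray(s,*e[0],z); 
    # expected diam
    print(n,np.round(e[0],1),np.round(e[1],1),p.round(1), 'scale px/mm',round(np.linalg.norm(proj(s,p+[0,1,0])-proj(s,p)),3))
for n,bx in [('scale',(90,200,210,290)),('cans',(400,170,620,330))]:
    x0,y0,x1,y1=bx; k=600//(x1-x0) or 1; k=max(k,3)
    cv2.imwrite(f'pics/crop_{n}.png',cv2.resize(im[y0:y1,x0:x1,::-1],None,fx=k,fy=k,interpolation=cv2.INTER_CUBIC)); print(n,k)
x0,y0,x1,y1=215,130,375,330
cv2.imwrite('pics/crop_mid.png',cv2.resize(im[y0:y1,x0:x1,::-1],None,fx=3,fy=3,interpolation=cv2.INTER_CUBIC))
E
python3 m.py
```

```text
capblue [450.1 245.3] [27.1 28.7] [ 496.9 -243.7  163. ] scale px/mm 0.524
capred [527.1 223.1] [25.5 30.5] [ 552.9 -394.1  163. ] scale px/mm 0.517
capgreen [515.8 292.1] [27.7 30.6] [ 414.8 -364.7  163. ] scale px/mm 0.54
nestred [241.4 246.5] [36.8 38. ] [504.6 179.8  20. ] scale px/mm 0.449
nestblue [344.3 245.2] [37.3 38.2] [524.2 -48.3  20. ] scale px/mm 0.449
nestgreen [293.  245.9] [36.7 38. ] [514.2  65.6  20. ] scale px/mm 0.449
scale 5
cans 3
```

View pics/crop_cans.png

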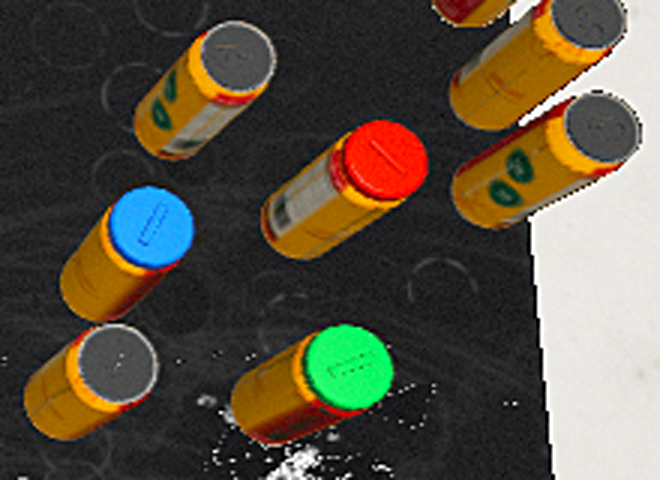

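View pics/crop_mid.png

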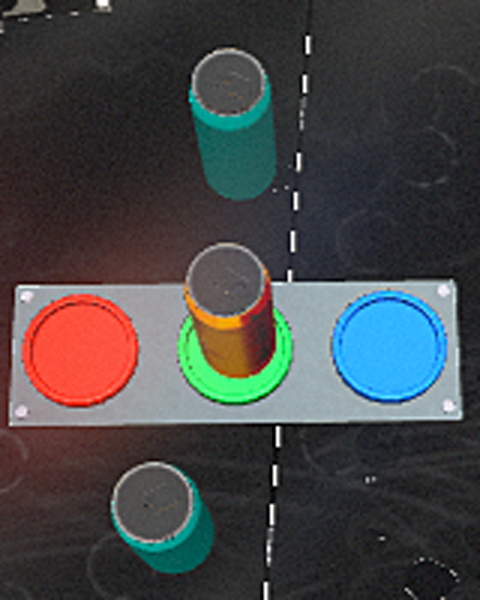

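View pics/crop_scale.png

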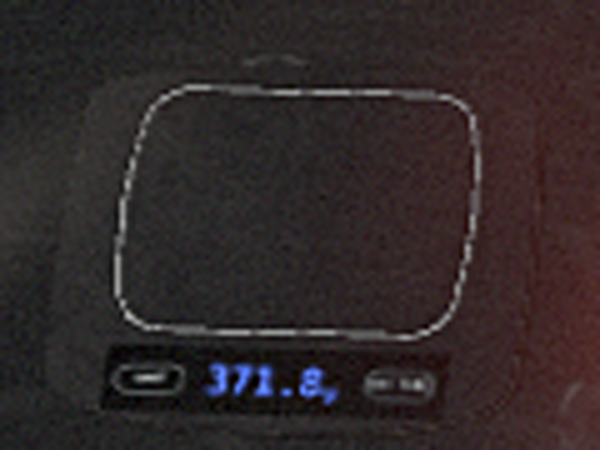

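```bash
cat > m2.py <<'E'
from m import *
x0,y0,x1,y1=90,200,210,290
gray=hsv[...,2].copy(); m=((gray>105)&(hsv[...,1]<70)).astype(np.uint8)
ys,xs=np.nonzero(m[212:269,108:192]); P=np.array([ray(s,x+108,y+212,18)[:2] for x,y in zip(xs,ys)],np.float32)
print(len(P),'scale rect',cv2.minAreaRect(P), P.min(0),P.max(0))
sc=np.array(cv2.minAreaRect(P)[0])
o=im[...,::-1].copy()
o=cv2.resize(o,None,fx=3,fy=3,interpolation=cv2.INTER_CUBIC)
th=np.linspace(0,2*np.pi,60)
def circ(c,z,rr,col):
    p=np.array([proj(s,[c[0]+rr*np.cos(t),c[1]+rr*np.sin(t),z]) for t in th])
    cv2.polylines(o,[np.round((p+.5)*3*4).astype(np.int32)],True,col,1,shift=2)
cans={'blue':(496.9,-243.7),'red':(552.9,-394.1),'green':(414.8,-364.7)}
for n,c in cans.items(): circ(c,163,27,(255,255,255)); circ(c,0,28.5,(255,255,255))
for n,uv,z in [('old',(290.7,223.7),168),('pa',(479.3,189),156),('pb',(439,291),156),('t1',(291.5,157),156),('t2',(265.8,297.5),156),('e1',(600,211),156)]:
    c=ray(s,*uv,z); print(n,c.round(1)); circ(c,z,26,(255,255,0)); circ(c,z-156,28.5,(255,255,0))
for c in [(504.6,179.8),(524.2,-48.3),(514.4,65.7)]: circ(c,20,43,(255,255,255))
circ(sc,18,5,(255,255,255))
cv2.imwrite('pics/ovA.png',o[500:1000,1200:1900]); cv2.imwrite('pics/ovB.png',o[400:980,280:1120])
E
python3 m2.py
```

```text
capblue [450.1 245.3] [27.1 28.7] [ 496.9 -243.7  163. ] scale px/mm 0.524
capred [527.1 223.1] [25.5 30.5] [ 552.9 -394.1  163. ] scale px/mm 0.517
capgreen [515.8 292.1] [27.7 30.6] [ 414.8 -364.7  163. ] scale px/mm 0.54
nestred [241.4 246.5] [36.8 38. ] [504.6 179.8  20. ] scale px/mm 0.449
nestblue [344.3 245.2] [37.3 38.2] [524.2 -48.3  20. ] scale px/mm 0.449
nestgreen [293.  245.9] [36.7 38. ] [514.2  65.6  20. ] scale px/mm 0.449
scale 5
cans 3
119 scale rect ((501.5997619628906, 386.6771545410156), (113.43809509277344, 157.13336181640625), 2.482008218765259) [443.7253  307.93982] [559.70276 465.2316 ]
old [516.6  64.2 168. ]
pa [ 621.1 -305.7  156. ]
pb [ 408.1 -223.7  156. ]
t1 [663.9  75.8 156. ]
t2 [372.7  98.8 156. ]
e1 [ 591.4 -543.1  156. ]
```

```bash
python3 - <<'E'
import cv2
i=cv2.imread('pics/ovB.png');cv2.imwrite('pics/ovB.png',cv2.resize(i,(800,552)))
E
```

```text
(no output)
```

View pics/ovA.png

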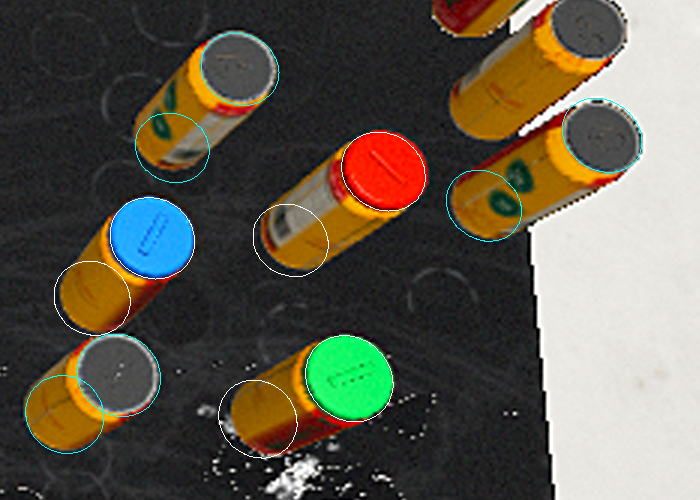

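View pics/ovB.png

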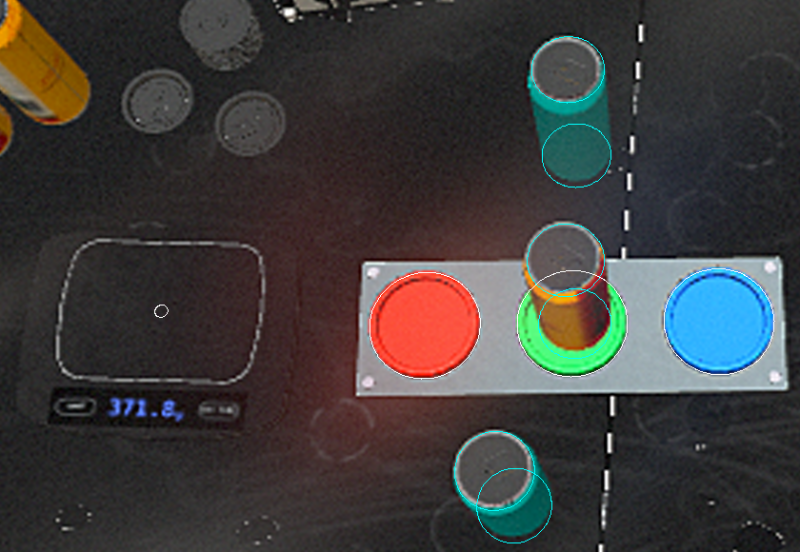

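The old_can is the orange can without a cap standing in the middle, green nest, with its top at about (291,224). The cans at (292,157) and (266,298) are turquoise look-alikes, so I leave them alone. The enlarged crop confirms this. I'm moving above old_can now.

Request:
{"method": "drive_tool", "body": {"moves": [[[10, -18, 0], 2], [[26, -50, 0], 5], [[44, -84, 0], 8], [[63, -119, 0], 11], [[82, -154, 0], 13], [[100, -189, 0], 13], [[119, -224, 0], 13], [[137, -258, 0], 13]], "fingers": 85, "squeeze": 50}}

```text
time: 0.82
tool_pos: [401.5, 278.8, 253.1]
tcp_rot: [-180.0, 0.0, 166.9]
ft_force: [-0.3, 0.3, -0.6]
finger_gap: 85.5
```

Request:
{"method": "drive_tool", "body": {"moves": [[[18, -34, 0], 0], [[36, -68, 0], 0], [[54, -102, 0], 0], [[72, -137, 0], 0], [[90, -170, 0], 0], [[103, -195, 0], 0], [[111, -210, 0], 0], [[115, -216, 0], 0]]}}

```text
time: 1.48
tool_pos: [516.7, 62.3, 252.9]
tcp_rot: [-180.0, -0.0, 166.7]
ft_force: [-0.4, 0.1, 0.1]
finger_gap: 85.0
```

```bash
python3 - <<'E'
from h import *
s=r.sense(); print(s['tool_pos'],s['tcp_rot'],s['time'])
s=snap('wrist','w1'); print(s['xyz'],proj(s,[516,64.5,168]),proj(s,[514.4,65.7,20]))
E
```

```text
[516.73430933  62.25289506 252.89661674] [-1.79958275e+02 -2.00621533e-02  1.66721493e+02] 1.4833
[435.3709734   81.71577878 373.7833884 ] [318.87893064 257.56372305] [318.60162347 199.45924631]
```

View pics/w1.png

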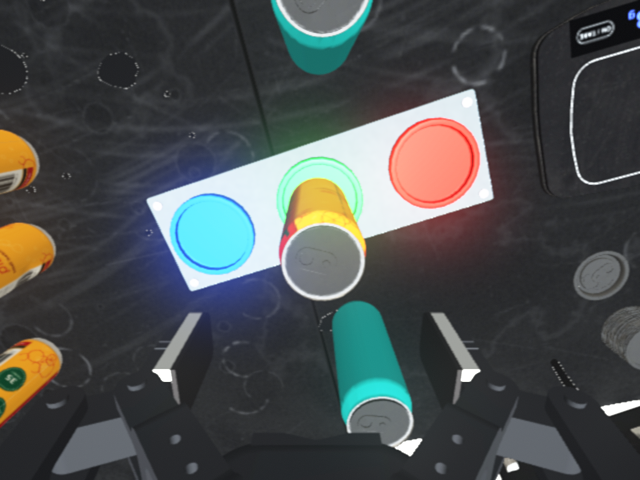

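The wrist view shows the orange can centred at (323,261), between the open fingers at (180,350) and (460,350), standing in the green nest. That is within about 2 mm of the prediction, so I'm going down.

Request:
{"method": "drive_tool", "body": {"moves": [[[1, 1, -12], 0], [[1, 1, -40], 0], [[1, 1, -70], 0], [[1, 1, -92], 0], [[1, 1, -105], 0], [[1, 1, -113], 0], [[1, 1, -113], 0], [[1, 1, -113], 0]]}}

```text
time: 2.2
tool_pos: [517.3, 66.4, 140.9]
tcp_rot: [180.0, 0.0, 166.9]
ft_force: [0.0, 0.8, 1.0]
finger_gap: 84.9
```

Request:
{"method": "drive_tool", "body": {"moves": [[[0, 0, 0], 0], [[0, 0, 0], 0], [[0, 0, 0], 0], [[0, 0, 0], 0], [[0, 0, 0], 0], [[0, 0, 0], 0], [[0, 0, 0], 0], [[0, 0, 0], 0]], "fingers": 40, "squeeze": 50}}

```text
time: 2.87
tool_pos: [518.4, 65.6, 142.3]
tcp_rot: [180.0, 0.2, 166.9]
ft_force: [-1.0, -0.4, 7.0]
finger_gap: 55.5
```

Request:
{"method": "drive_tool", "body": {"moves": [[[0, 0, 8], 0], [[0, 0, 25], 0], [[0, 0, 45], 0], [[0, 0, 58], 0], [[0, 10, 62], 0], [[-1, 26, 62], 0], [[-2, 48, 62], 0], [[-4, 74, 62], 0]]}}

```text
time: 3.53
tool_pos: [512.9, 140.2, 202.0]
tcp_rot: [-180.0, -0.0, 166.8]
ft_force: [0.6, 0.2, -4.4]
finger_gap: 54.9
```

Request:
{"method": "drive_tool", "body": {"moves": [[[-1, 30, 0], 0], [[-3, 62, 0], 0], [[-5, 95, 0], 0], [[-6, 128, 0], 0], [[-8, 160, 0], 0], [[-9, 190, 0], 0], [[-10, 214, 0], 0], [[-10, 232, 0], 0]]}}

```text
time: 4.2
tool_pos: [501.7, 374.5, 201.3]
tcp_rot: [-180.0, -0.1, 167.0]
ft_force: [0.4, -0.8, -4.0]
finger_gap: 54.6
```

Request:
{"method": "drive_tool", "body": {"moves": [[[-1, 10, 0], 0], [[-1, 15, 0], 0], [[-1, 15, -10], 0], [[-1, 15, -25], 0], [[-1, 15, -40], 0], [[-1, 15, -48], 0], [[-1, 15, -48], 0], [[-1, 15, -48], 0]]}}

```text
time: 4.87
tool_pos: [501.8, 385.6, 153.5]
tcp_rot: [-179.9, -0.1, 166.8]
ft_force: [0.3, 0.2, -4.7]
finger_gap: 55.1
```

```bash
python3 - <<'E'
from h import *
s=r.sense(); print(s['tool_pos'],s['tcp_rot'],s['ft_force'],s['finger_gap'])
s=snap('wrist','w2'); print(proj(s,[501.6,386.7,18]))
s=snap('top','t2'); im=s['pixels']; cv2.imwrite('pics/t2c.png',cv2.resize(im[100:330,60:330,::-1],None,fx=2.5,fy=2.5))
E
```

```text
[501.8478995  385.60819079 153.45256626] [-1.79914045e+02 -7.11432220e-02  1.66825087e+02] [ 0.34072209  0.17530576 -4.67698667] 55.1288578187024
[317.06135576 232.85175615]
```

View pics/w2.png

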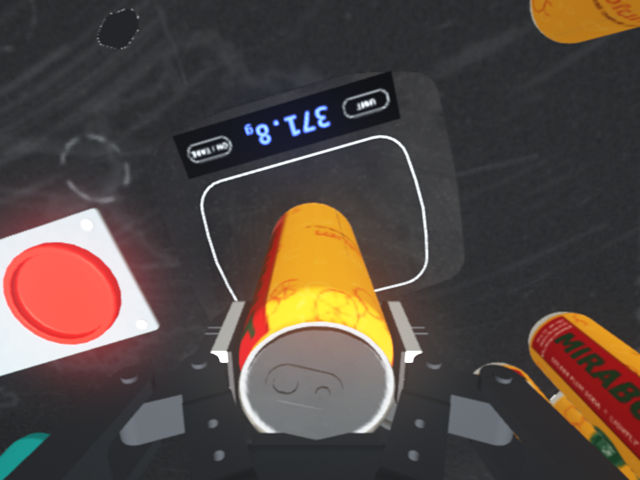

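View pics/t2c.png

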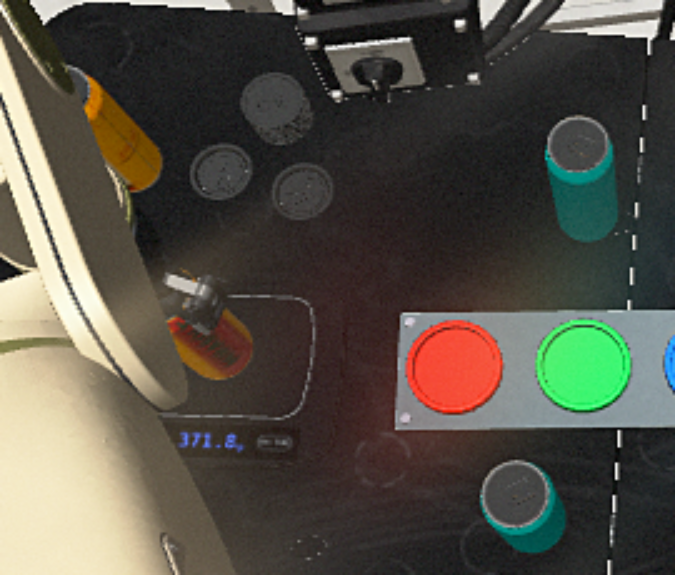

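```bash
python3 - <<'E'
from h import *
s=dict(np.load('pics/w2.npz'))
for z in (18,23):
    P=np.array([proj(s,[501.6+28.5*np.cos(t),386.7+28.5*np.sin(t),z]) for t in np.linspace(0,6.28,73)]); i=P[:,1].argmin(); print(z,P[i],P[:,0].min(),P[:,0].max())
for t in [(501.6,386.7)]: print(proj(s,[*t,18]))
E
```

```text
18 [318.47626039 194.42345392] 278.0210797144239 356.10526727998086
23 [318.51618686 195.93771965] 277.33640877820136 356.81717920966815
[317.06135576 232.85175615]
```

Request:
{"method": "drive_tool", "body": {"moves": [[[0, 0, -2], 0], [[0, 0, -3], 0], [[0, 0, -4], 0], [[0, 0, -5], 0], [[0, 0, -5], 0], [[0, 0, -5], 0], [[0, 0, -5], 0], [[0, 0, -5], 0]]}}

```text
time: 5.63
tool_pos: [502.1, 386.8, 149.3]
tcp_rot: [-180.0, 0.0, 166.9]
ft_force: [-0.5, -0.5, -4.2]
finger_gap: 55.2
```

Request:
{"method": "drive_tool", "body": {"moves": [[[-1, 1, -1], 0], [[-2, 2, -2], 0], [[-2, 2, -2], 0], [[-2, 2, -3], 0], [[-2, 2, -3], 0], [[-2, 2, -3], 0], [[-2, 2, -3], 0], [[-2, 2, -3], 0]]}}

```text
time: 6.3
tool_pos: [500.5, 388.9, 147.4]
tcp_rot: [180.0, 0.1, 166.9]
ft_force: [-1.6, -1.1, 5.4]
finger_gap: 55.0
```

Request:
{"method": "drive_tool", "body": {"moves": [[[0, 0, 0], 0], [[0, 0, 0], 0], [[0, 0, 0], 0], [[0, 0, 0], 0], [[0, 0, 2], 0], [[0, 0, 15], 0], [[0, 0, 40], 0], [[0, 0, 75], 0]], "fingers": 85}}

```text
time: 6.97
tool_pos: [498.4, 387.7, 219.4]
tcp_rot: [-179.7, -0.2, 166.9]
ft_force: [-0.2, 0.1, -0.8]
finger_gap: 84.9
```

Request:
{"method": "drive_tool", "body": {"moves": [[[0, 0, 25], 0], [[0, -20, 35], 0], [[0, -55, 35], 0], [[-5, -90, 35], 0], [[-10, -128, 35], 0], [[-14, -168, 35], 0], [[-18, -208, 35], 0], [[-22, -248, 35], 0]]}}

```text
time: 7.63
tool_pos: [477.7, 139.3, 257.6]
tcp_rot: [180.0, 0.1, 166.9]
ft_force: [0.4, -0.7, 0.2]
finger_gap: 85.0
```

```bash
python3 - <<'E'
from h import *
s=snap('top','t3'); im=s['pixels']; cv2.imwrite('pics/t3c.png',cv2.resize(im[180:300,70:230,::-1],None,fx=5,fy=5))
def c(p,z,rr): return [proj(s,[p[0]+rr*np.cos(t),p[1]+rr*np.sin(t),z]) for t in np.linspace(0,6.28,60)]
o=cv2.imread('pics/t3c.png')
for z,rr in((18,28.5),(174,27)):
    cv2.polylines(o,[np.round((np.array(c((501.6,386.7),z,rr))-[70,180]+.5)*5).astype(int)],True,(255,255,0),1)
cv2.imwrite('pics/t3c.png',o)
E
```

```text
(no output)
```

View pics/t3c.png

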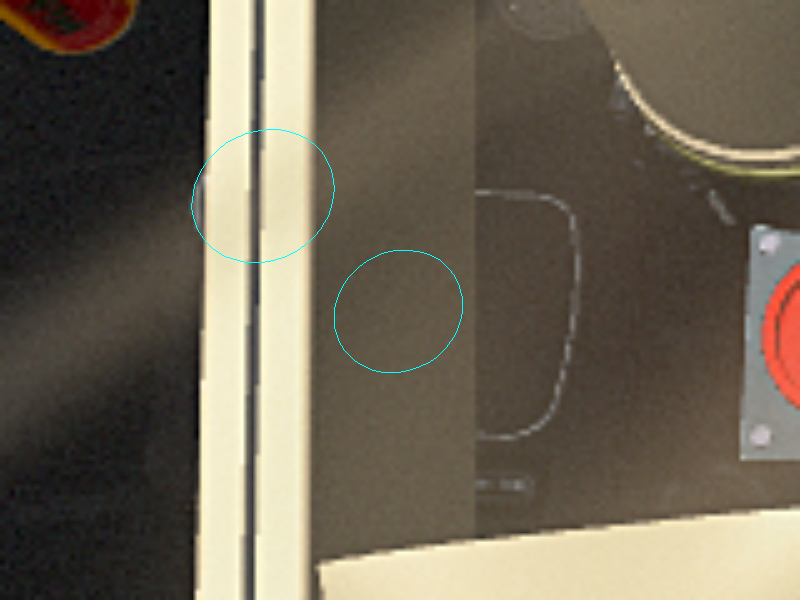

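The arm hides the scale in this view, so I'll check it later. Moving on to the green can.

Request:
{"method": "drive_tool", "body": {"moves": [[[-4, -36, 0], 0], [[-8, -74, 0], 0], [[-13, -113, 0], 0], [[-18, -152, 0], 0], [[-23, -191, 0], 0], [[-28, -230, 0], 0], [[-33, -269, 0], 0], [[-38, -308, 0], 0]]}}

```text
time: 8.35
tool_pos: [439.7, -169.1, 257.8]
tcp_rot: [-180.0, 0.1, 166.9]
ft_force: [0.8, -0.4, 0.1]
finger_gap: 85.1
```

Request:
{"method": "drive_tool", "body": {"moves": [[[-5, -38, 0], 0], [[-10, -76, 0], 0], [[-15, -114, 0], 0], [[-19, -146, 0], 0], [[-22, -172, 0], 0], [[-24, -188, 0], 0], [[-25, -197, 0], 0], [[-25, -199, 0], 0]]}}

```text
time: 9.02
tool_pos: [415.0, -367.1, 256.7]
tcp_rot: [-180.0, 0.0, 166.8]
ft_force: [-0.2, 0.5, -0.1]
finger_gap: 84.9
```

```bash
python3 - <<'E'
from h import *
s=r.sense(); print(s['tool_pos'],s['tcp_rot'])
s=snap('wrist','w4'); print(proj(s,[414.8,-364.7,163]))
s=snap('top','t4'); im=s['pixels']
def c(p,z,rr): return [proj(s,[p[0]+rr*np.cos(t),p[1]+rr*np.sin(t),z]) for t in np.linspace(0,6.28,60)]
o=cv2.resize(im[180:300,70:230,::-1],None,fx=5,fy=5)
for z,rr in((18,28.5),(174,27)):
    cv2.polylines(o,[np.round((np.array(c((501.6,386.7),z,rr))-[70,180]+.5)*5).astype(int)],True,(255,255,0),1)
cv2.imwrite('pics/t4c.png',o)
E
```

```text
[ 414.97129321 -367.12043956  256.68665711] [-1.79993462e+02  1.25624949e-02  1.66813548e+02]
[319.13926238 252.97916045]
```

View pics/t4c.png

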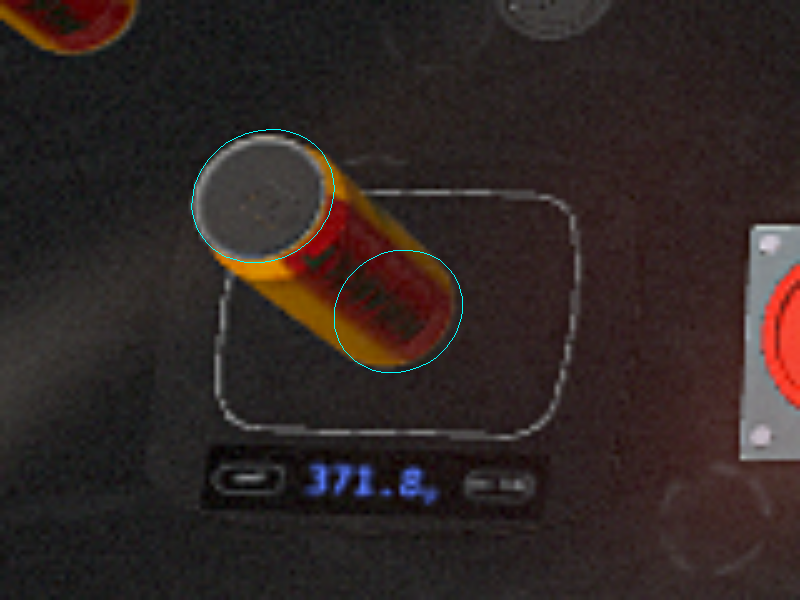

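View pics/w4.png

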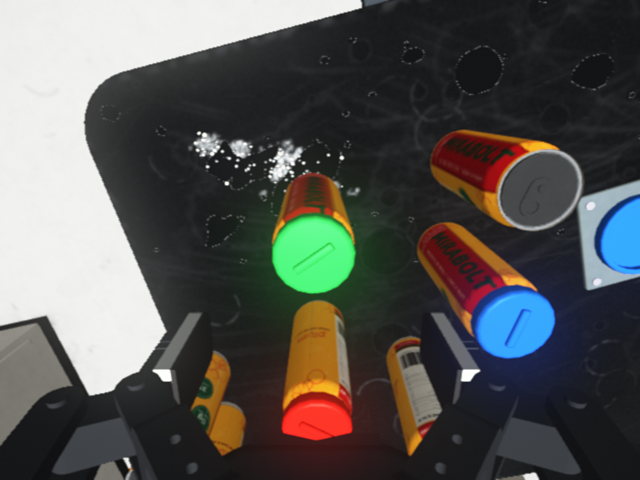

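The old can stands upright on the scale, within about 2 mm of the plate's middle. The green cap, at (314,252) in the wrist view, is centred between the jaws. I'm going down to grip it.

Request:
{"method": "drive_tool", "body": {"moves": [[[0, -1, -14], 0], [[0, -1, -45], 0], [[0, -1, -80], 0], [[0, -1, -105], 0], [[0, -1, -119], 0], [[0, -1, -127], 0], [[0, -1, -127], 0], [[0, -1, -127], 0]]}}

```text
time: 9.78
tool_pos: [415.7, -366.6, 130.1]
tcp_rot: [-180.0, 0.0, 167.0]
ft_force: [-0.3, 0.0, -0.1]
finger_gap: 84.8
```

Request:
{"method": "drive_tool", "body": {"moves": [[[0, 0, 0], 0], [[0, 0, 0], 0], [[0, 0, 0], 0], [[0, 0, 0], 0], [[0, 0, 0], 0], [[0, 0, 0], 0], [[0, 0, 0], 0], [[0, 0, 0], 0]], "fingers": 40}}

```text
time: 10.45
tool_pos: [416.0, -368.4, 131.5]
tcp_rot: [-179.9, 0.2, 166.9]
ft_force: [-0.4, -0.4, 7.3]
finger_gap: 55.3
```

Request:
{"method": "drive_tool", "body": {"moves": [[[0, 0, 10], 0], [[0, 0, 30], 0], [[0, 0, 58], 0], [[0, 0, 90], 0], [[0, 0, 122], 0], [[0, 0, 150], 0], [[0, 0, 172], 0], [[0, 0, 184], 0]]}}

```text
time: 11.12
tool_pos: [415.5, -367.8, 317.4]
tcp_rot: [-179.9, 0.2, 166.9]
ft_force: [0.3, 0.4, -4.9]
finger_gap: 55.4
```

Request:
{"method": "drive_tool", "body": {"moves": [[[2, 10, 2], 0], [[7, 32, 2], 0], [[15, 64, 2], 0], [[23, 102, 2], 0], [[32, 140, 2], 0], [[41, 178, 2], 0], [[50, 216, 2], 0], [[58, 254, 2], 0]]}}

```text
time: 11.78
tool_pos: [472.2, -110.6, 313.2]
tcp_rot: [180.0, -0.2, 166.9]
ft_force: [0.8, 0.0, -4.4]
finger_gap: 55.4
```

Request:
{"method": "drive_tool", "body": {"moves": [[[8, 36, 0], 0], [[17, 73, 0], 0], [[25, 108, 0], 0], [[32, 138, 0], 0], [[37, 160, -10], 0], [[40, 173, -30], 0], [[41, 179, -60], 0], [[41, 179, -95], 0]]}}

```text
time: 12.45
tool_pos: [513.9, 68.2, 219.1]
tcp_rot: [179.9, 0.0, 167.0]
ft_force: [0.1, -0.3, -5.7]
finger_gap: 55.1
```

Request:
{"method": "drive_tool", "body": {"moves": [[[0, 0, -28], 0], [[0, 0, -48], 0], [[0, 0, -58], 0], [[0, 0, -62], 0], [[0, 0, -62], 0], [[0, 0, -62], 0], [[0, 0, -62], 0], [[0, 0, -62], 0]]}}

```text
time: 13.12
tool_pos: [515.2, 65.8, 160.1]
tcp_rot: [180.0, 0.2, 166.9]
ft_force: [-0.2, -0.7, -4.4]
finger_gap: 55.2
```

```bash
python3 - <<'E'
from h import *
s=r.sense(); print(s['tool_pos'],s['tcp_rot'],s['ft_force'])
s=snap('wrist','w5'); o=s['pixels'][...,::-1].copy()
def dr(p,z,rr,c): cv2.polylines(o,[np.round([proj(s,[p[0]+rr*np.cos(t),p[1]+rr*np.sin(t),z]) for t in np.linspace(0,6.28,60)]).astype(int)],True,c,1)
n=(514.4,65.7); dr(n,20,43,(255,255,255)); dr(n,24,28.5,(255,255,0)); dr(n,24,24,(255,0,255))
cv2.imwrite('pics/w5.png',o)
E
```

```text
[515.22789842  65.77437995 160.12249016] [1.79954106e+02 1.67262098e-01 1.66876184e+02] [-0.24828168 -0.67751456 -4.35387805]
```

View pics/w5.png

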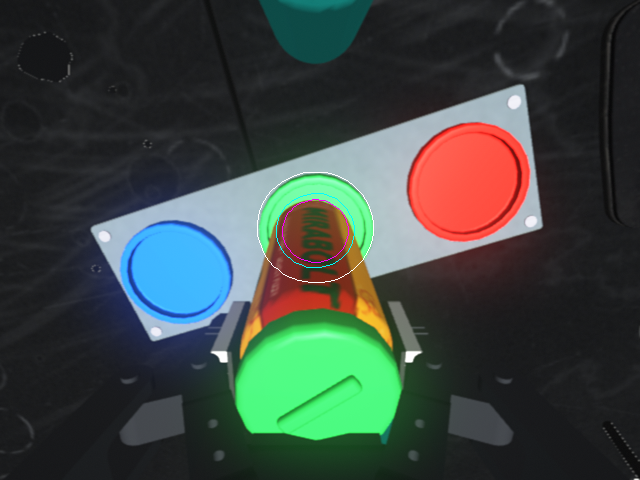

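The base matches the overlay over the green nest at (316,232), so I'm lowering the can.

Request:
{"method": "drive_tool", "body": {"moves": [[[0, 0, -5], 0], [[0, 0, -10], 0], [[0, 0, -13], 0], [[0, 0, -15], 0], [[0, 0, -16], 0], [[0, 0, -17], 0], [[0, 0, -17], 0], [[0, 0, -17], 0]]}}

```text
time: 13.83
tool_pos: [515.4, 65.4, 143.5]
tcp_rot: [180.0, 0.2, 166.9]
ft_force: [-3.6, -1.9, 10.9]
finger_gap: 55.2
```

Request:
{"method": "drive_tool", "body": {"moves": [[[0, 0, 0], 0], [[0, 0, 0], 0], [[0, 0, 0], 0], [[0, 0, 0], 0], [[0, 0, 2], 0], [[0, 0, 15], 0], [[0, 0, 40], 0], [[0, 0, 75], 0]], "fingers": 85}}

```text
time: 14.5
tool_pos: [511.9, 65.7, 213.8]
tcp_rot: [-179.9, -0.4, 166.9]
ft_force: [1.0, -0.7, -0.1]
finger_gap: 85.2
```

Request:
{"method": "drive_tool", "body": {"moves": [[[0, 0, 28], 0], [[1, -15, 40], 0], [[3, -45, 40], 0], [[5, -80, 40], 0], [[8, -118, 40], 0], [[11, -157, 40], 0], [[14, -196, 40], 0], [[17, -235, 40], 0]]}}

```text
time: 15.17
tool_pos: [530.9, -171.0, 256.5]
tcp_rot: [180.0, 0.0, 166.9]
ft_force: [0.1, 0.4, -0.5]
finger_gap: 84.8
```

Request:
{"method": "drive_tool", "body": {"moves": [[[3, -38, 0], 0], [[6, -76, 0], 0], [[9, -114, 0], 0], [[13, -150, 0], 0], [[17, -182, 0], 0], [[20, -206, 0], 0], [[23, -221, 0], 0], [[23, -226, 0], 0]]}}

```text
time: 15.83
tool_pos: [553.6, -397.8, 255.5]
tcp_rot: [-180.0, -0.0, 166.8]
ft_force: [-0.3, -0.4, 0.3]
finger_gap: 85.1
```

```bash
python3 - <<'E'
from h import *
s=r.sense(); print(s['tool_pos'],s['tcp_rot'])
s=snap('wrist','w6'); print(proj(s,[552.9,-394.1,163]))
s=snap('top','t6'); cv2.imwrite('pics/t6c.png',cv2.resize(s['pixels'][130:300,200:400,::-1],None,fx=3,fy=3))
E
```

```text
[ 553.60709568 -397.75307595  255.50178199] [-1.79990363e+02 -3.74821883e-02  1.66751833e+02]
[320.89871169 252.5919611 ]
```

View pics/w6.png

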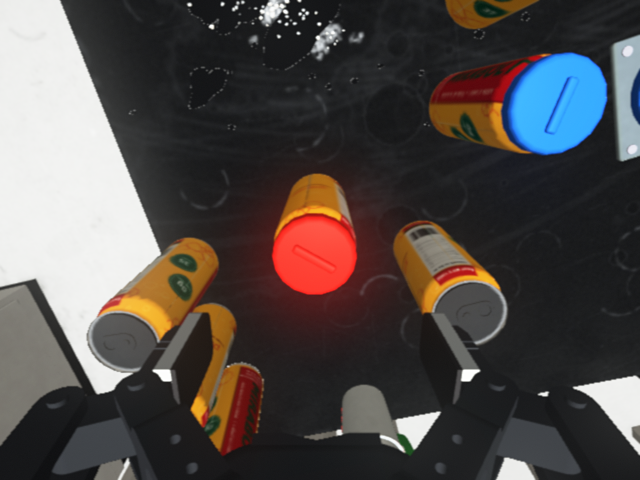

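View pics/t6c.png

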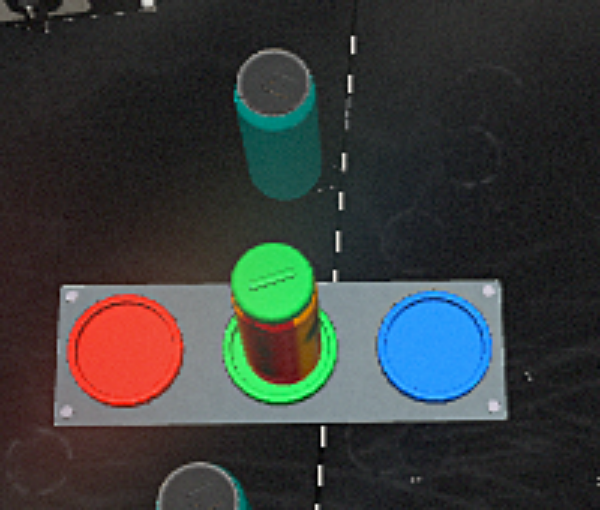

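Green stands in the green nest in the top view. The red cap, at (315,254) in the wrist view, lies midway between the jaws, and the plain can at (470,310) is clear of the finger. I'm going down.

Request:
{"method": "drive_tool", "body": {"moves": [[[0, -2, -14], 0], [[0, -2, -45], 0], [[0, -2, -80], 0], [[0, -2, -105], 0], [[0, -2, -119], 0], [[0, -2, -127], 0], [[0, -2, -127], 0], [[0, -2, -127], 0]]}}

```text
time: 16.6
tool_pos: [554.7, -397.1, 130.4]
tcp_rot: [-180.0, 0.1, 166.9]
ft_force: [0.5, 0.2, 0.3]
finger_gap: 84.9
```

Request:
{"method": "drive_tool", "body": {"moves": [[[0, 0, 0], 0], [[0, 0, 0], 0], [[0, 0, 0], 0], [[0, 0, 0], 0], [[0, 0, 0], 0], [[0, 0, 0], 0], [[0, 0, 0], 0], [[0, 0, 0], 0]], "fingers": 40}}

```text
time: 17.27
tool_pos: [555.3, -398.2, 132.0]
tcp_rot: [-179.9, 0.2, 166.9]
ft_force: [0.0, 0.8, 6.4]
finger_gap: 55.1
```

Request:
{"method": "drive_tool", "body": {"moves": [[[0, 0, 10], 0], [[0, 0, 30], 0], [[0, 0, 58], 0], [[0, 0, 90], 0], [[0, 0, 122], 0], [[0, 0, 150], 0], [[0, 0, 174], 0], [[0, 0, 188], 0]]}}

```text
time: 17.93
tool_pos: [554.4, -397.7, 321.6]
tcp_rot: [-179.9, 0.2, 166.9]
ft_force: [1.6, -0.2, -4.0]
finger_gap: 54.7
```

Request:
{"method": "drive_tool", "body": {"moves": [[[-1, 10, 8], 0], [[-3, 32, 15], 0], [[-6, 65, 18], 0], [[-9, 102, 18], 0], [[-12, 140, 18], 0], [[-15, 178, 18], 0], [[-18, 216, 18], 0], [[-21, 254, 18], 0]]}}

```text
time: 18.6
tool_pos: [531.7, -140.8, 333.4]
tcp_rot: [180.0, -0.2, 166.9]
ft_force: [0.1, 0.2, -4.0]
finger_gap: 55.1
```

Request:
{"method": "drive_tool", "body": {"moves": [[[-3, 38, 0], 0], [[-7, 77, 0], 0], [[-10, 116, 0], 0], [[-13, 155, 0], 0], [[-16, 194, 0], 0], [[-19, 232, 0], 0], [[-22, 265, 0], 0], [[-24, 290, 0], 0]]}}

```text
time: 19.27
tool_pos: [507.1, 149.8, 333.6]
tcp_rot: [-180.0, -0.2, 167.0]
ft_force: [-1.0, -0.1, -3.8]
finger_gap: 55.1
```

Request:
{"method": "drive_tool", "body": {"moves": [[[-2, 18, 0], 0], [[-4, 29, -2], 0], [[-4, 33, -14], 0], [[-4, 33, -40], 0], [[-4, 33, -75], 0], [[-4, 33, -112], 0], [[-4, 33, -143], 0], [[-4, 33, -162], 0]]}}

```text
time: 19.93
tool_pos: [502.0, 177.8, 167.0]
tcp_rot: [-179.8, -0.4, 166.8]
ft_force: [-0.2, -0.8, -4.9]
finger_gap: 55.1
```

Request:
{"method": "drive_tool", "body": {"moves": [[[0, 0, -8], 0], [[0, 0, -14], 0], [[0, 0, -16], 0], [[0, 0, -16], 0], [[0, 0, -16], 0], [[0, 0, -16], 0], [[0, 0, -16], 0], [[0, 0, -16], 0]]}}

```text
time: 20.6
tool_pos: [505.6, 179.9, 158.2]
tcp_rot: [180.0, 0.1, 166.9]
ft_force: [0.6, -1.1, -4.7]
finger_gap: 55.2
```

```bash
python3 - <<'E'
from h import *
s=r.sense(); print(s['tool_pos'],s['tcp_rot'],s['ft_force'])
s=snap('wrist','w7'); o=s['pixels'][...,::-1].copy()
def dr(p,z,rr,c): cv2.polylines(o,[np.round([proj(s,[p[0]+rr*np.cos(t),p[1]+rr*np.sin(t),z]) for t in np.linspace(0,6.28,60)]).astype(int)],True,c,1)
n=(504.7,180); dr(n,20,43,(255,255,255)); dr(n,26,28.5,(255,255,0)); dr(n,26,24,(255,0,255))
cv2.imwrite('pics/w7.png',o)
E
```

```text
[505.62523319 179.93320093 158.23391433] [1.79960567e+02 8.00203841e-02 1.66890535e+02] [ 0.58985859 -1.13292126 -4.68098918]
```

View pics/w7.png

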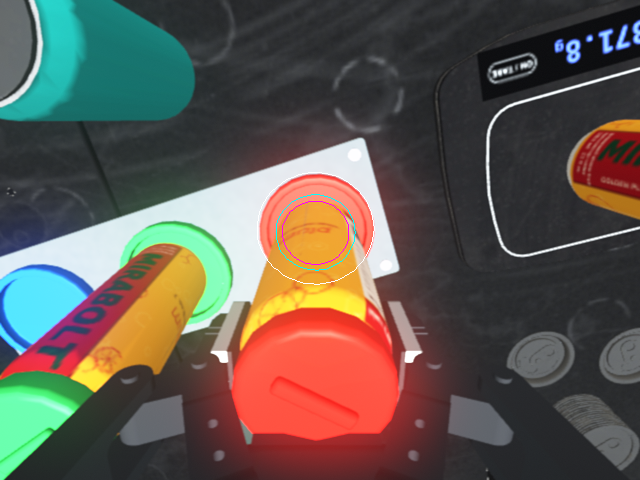

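Request:
{"method": "drive_tool", "body": {"moves": [[[0, 0, -5], 0], [[0, 0, -9], 0], [[0, 0, -12], 0], [[0, 0, -14], 0], [[0, 0, -15], 0], [[0, 0, -16], 0], [[0, 0, -16], 0], [[0, 0, -16], 0]]}}

```text
time: 21.32
tool_pos: [506.3, 179.5, 144.0]
tcp_rot: [180.0, 0.2, 166.9]
ft_force: [-6.5, -3.5, 15.5]
finger_gap: 54.9
```

Request:
{"method": "drive_tool", "body": {"moves": [[[0, 0, 0], 0], [[0, 0, 0], 0], [[0, 0, 0], 0], [[0, 0, 0], 0], [[0, 0, 2], 0], [[0, 0, 15], 0], [[0, 0, 40], 0], [[0, 0, 75], 0]], "fingers": 85}}

```text
time: 21.98
tool_pos: [503.2, 179.3, 214.8]
tcp_rot: [-179.8, -0.3, 166.9]
ft_force: [0.1, 0.3, -0.1]
finger_gap: 84.6
```

Request:
{"method": "drive_tool", "body": {"moves": [[[0, 0, 30], 0], [[0, -12, 40], 0], [[0, -38, 40], 0], [[-1, -70, 40], 0], [[-2, -106, 40], 0], [[-3, -144, 40], 0], [[-4, -182, 40], 0], [[-5, -220, 40], 0]]}}

```text
time: 22.65
tool_pos: [499.6, -42.1, 257.1]
tcp_rot: [-180.0, 0.0, 166.9]
ft_force: [-0.1, -0.1, -0.6]
finger_gap: 85.1
```

Request:
{"method": "drive_tool", "body": {"moves": [[[0, -38, 0], 0], [[-1, -75, 0], 0], [[-2, -110, 0], 0], [[-3, -142, 0], 0], [[-3, -170, 0], 0], [[-3, -191, 0], 0], [[-3, -203, 0], 0], [[-3, -206, 0], 0]]}}

```text
time: 23.32
tool_pos: [496.7, -248.2, 256.6]
tcp_rot: [-180.0, 0.0, 166.8]
ft_force: [-0.4, 1.3, 0.6]
finger_gap: 84.9
```

```bash
python3 - <<'E'
from h import *
s=r.sense(); print(s['tool_pos'],s['tcp_rot'])
s=snap('wrist','w8'); print(proj(s,[496.9,-243.7,163]))
s=snap('top','t8'); cv2.imwrite('pics/t8c.png',cv2.resize(s['pixels'][130:300,200:400,::-1],None,fx=3,fy=3))
E
```

```text
[ 496.67720821 -248.15224025  256.58849641] [-1.79976216e+02  2.57031085e-03  1.66755146e+02]
[322.49983116 252.9530531 ]
```

View pics/w8.png

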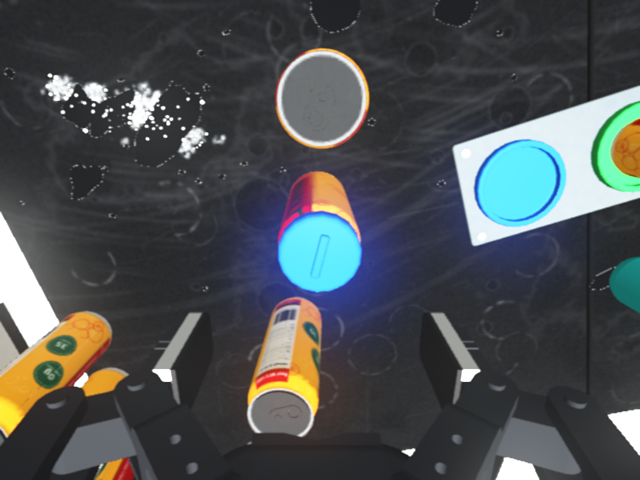

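View pics/t8c.png

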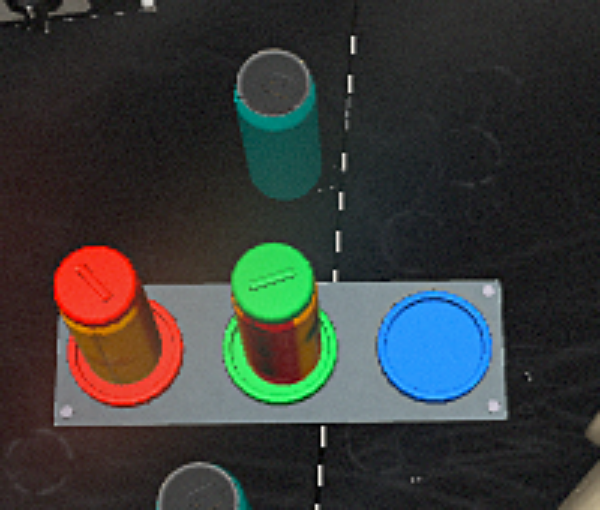

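Red and green both stand in their own nests. The blue cap, at (319,252) in the wrist view, is centred, and the plain cans at (322,98) and (283,380) lie off the jaw line. I'm going down.

Request:
{"method": "drive_tool", "body": {"moves": [[[0, 0, -14], 0], [[0, 0, -45], 0], [[0, 0, -80], 0], [[0, 0, -105], 0], [[0, 0, -119], 0], [[0, 0, -127], 0], [[0, 0, -127], 0], [[0, 0, -127], 0]]}}

```text
time: 24.08
tool_pos: [497.6, -245.5, 130.0]
tcp_rot: [180.0, 0.0, 166.9]
ft_force: [-0.3, 0.4, -0.6]
finger_gap: 84.8
```

Request:
{"method": "drive_tool", "body": {"moves": [[[0, 0, 0], 0], [[0, 0, 0], 0], [[0, 0, 0], 0], [[0, 0, 0], 0], [[0, 0, 0], 0], [[0, 0, 0], 0], [[0, 0, 0], 0], [[0, 0, 0], 0]], "fingers": 40}}

```text
time: 24.75
tool_pos: [498.4, -246.9, 131.5]
tcp_rot: [-179.9, 0.2, 166.9]
ft_force: [0.9, 0.2, 6.2]
finger_gap: 55.6
```

Request:
{"method": "drive_tool", "body": {"moves": [[[0, 0, 10], 0], [[0, 0, 30], 0], [[0, 0, 52], 0], [[0, 0, 70], 0], [[0, 0, 80], 0], [[1, 10, 82], 0], [[3, 26, 82], 0], [[6, 48, 82], 0]]}}

```text
time: 25.42
tool_pos: [502.4, -198.0, 210.5]
tcp_rot: [180.0, -0.1, 166.8]
ft_force: [0.5, -0.4, -4.9]
finger_gap: 55.1
```

Request:
{"method": "drive_tool", "body": {"moves": [[[4, 28, 0], 0], [[8, 60, 0], 0], [[13, 92, 0], 0], [[17, 120, 0], 0], [[20, 139, 0], 0], [[21, 148, -8], 0], [[21, 150, -24], 0], [[21, 150, -42], 0]]}}

```text
time: 26.08
tool_pos: [524.1, -47.1, 168.5]
tcp_rot: [-180.0, 0.0, 167.0]
ft_force: [0.4, -1.1, -4.8]
finger_gap: 55.3
```

Request:
{"method": "drive_tool", "body": {"moves": [[[0, 0, -8], 0], [[0, 0, -12], 0], [[0, 0, -12], 0], [[0, 0, -12], 0], [[0, 0, -12], 0], [[0, 0, -12], 0], [[0, 0, -12], 0], [[0, 0, -12], 0]]}}

```text
time: 26.75
tool_pos: [524.5, -48.4, 157.9]
tcp_rot: [180.0, 0.1, 166.9]
ft_force: [-0.1, -0.2, -4.4]
finger_gap: 55.2
```

```bash
python3 - <<'E'
from h import *
s=r.sense(); print(s['tool_pos'],s['tcp_rot'],s['ft_force'])
s=snap('wrist','w9'); o=s['pixels'][...,::-1].copy()
def dr(p,z,rr,c): cv2.polylines(o,[np.round([proj(s,[p[0]+rr*np.cos(t),p[1]+rr*np.sin(t),z]) for t in np.linspace(0,6.28,60)]).astype(int)],True,c,1)
n=(524.2,-48.3); dr(n,20,43,(255,255,255)); dr(n,26,28.5,(255,255,0)); dr(n,26,24,(255,0,255))
cv2.imwrite('pics/w9.png',o)
E
```

```text
[524.46213213 -48.39437155 157.94527389] [1.79996476e+02 6.20521482e-02 1.66873527e+02] [-0.10154258 -0.16537424 -4.3781938 ]
```

View pics/w9.png

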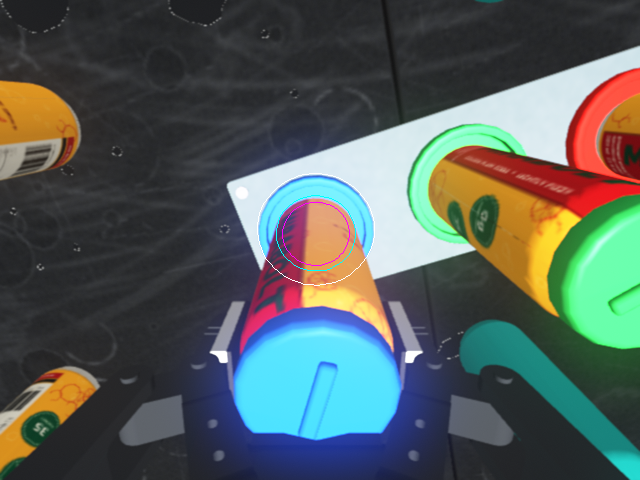

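The blue can is centred over the blue nest, with its base at (316,232). I'm lowering it until it touches.

Request:
{"method": "drive_tool", "body": {"moves": [[[0, 0, -5], 0], [[0, 0, -9], 0], [[0, 0, -12], 0], [[0, 0, -14], 0], [[0, 0, -15], 0], [[0, 0, -16], 0], [[0, 0, -16], 0], [[0, 0, -16], 0]]}}

```text
time: 27.47
tool_pos: [525.3, -48.5, 143.7]
tcp_rot: [180.0, 0.2, 166.9]
ft_force: [-4.5, -0.3, 11.2]
finger_gap: 55.1
```

Request:
{"method": "drive_tool", "body": {"moves": [[[0, 0, 0], 0], [[0, 0, 0], 0], [[0, 0, 0], 0], [[0, 0, 0], 0], [[0, 0, 2], 0], [[0, 0, 15], 0], [[0, 0, 40], 0], [[0, 0, 75], 0]], "fingers": 85}}

```text
time: 28.13
tool_pos: [522.2, -47.9, 214.9]
tcp_rot: [-180.0, -0.3, 166.9]
ft_force: [0.5, -0.5, 0.7]
finger_gap: 85.2
```

Request:
{"method": "drive_tool", "body": {"moves": [[[0, 0, 30], 0], [[-10, -12, 60], 0], [[-30, -38, 80], 0], [[-50, -70, 80], 0], [[-70, -104, 80], 0], [[-85, -134, 80], 0], [[-92, -150, 80], 0], [[-94, -154, 80], 0]]}}

```text
time: 28.8
tool_pos: [428.8, -204.8, 297.6]
tcp_rot: [-179.9, 0.1, 166.7]
ft_force: [-0.5, 0.9, -0.6]
finger_gap: 85.0
```

```bash
python3 - <<'E'
from h import *
s=r.sense(); print(s['tool_pos'],s['ft_force'])
s=snap('top','t10'); o=cv2.resize(s['pixels'][130:330,100:400,::-1],None,fx=2.6,fy=2.6,interpolation=cv2.INTER_CUBIC)
def dr(p,z,rr,c): cv2.polylines(o,[np.round((np.array([proj(s,[p[0]+rr*np.cos(t),p[1]+rr*np.sin(t),z]) for t in np.linspace(0,6.28,60)])-[100,130]+.5)*2.6).astype(int)],True,c,1)
for n in [(504.6,179.8),(524.2,-48.3),(514.4,65.7)]: dr(n,12,28.5,(255,255,0)); dr(n,175,27,(255,255,255))
dr((501.6,386.7),18,28.5,(255,255,0)); dr((501.6,386.7),174,27,(255,255,255))
cv2.imwrite('pics/t10c.png',o); snap('scene','s10')
E
```

```text
[ 428.82323719 -204.79068457  297.62143679] [-0.46537554  0.88780105 -0.62464995]
```

View pics/t10c.png

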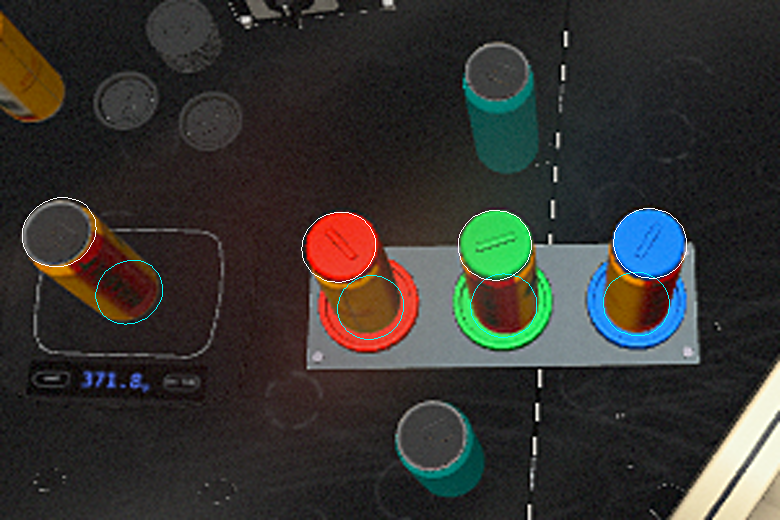

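View pics/s10.png

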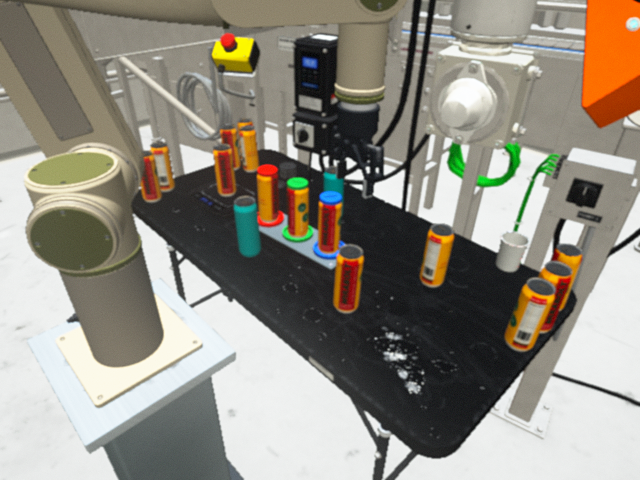

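All four cans stand upright where they belong, matching the overlay to within about 3 mm. Both plain cans, at (348,278) and (437,255) in the scene view, are where they started. Handing in.

```bash
python3 -c "
from h import *
print(r.hand_in())"
```

```text
the job is handed in; nothing more can be done
None
```

I handed the job in at about 29 s of robot time, out of 112 s allowed. The plain can from the middle (green) nest stands on the scale plate, and the green, red and blue capped cans each stand in the nest of their own colour.

- **Placement:** in the last overhead picture all four cans were upright. By eye, their tops and bases lay within about 3 mm of where a centred can should appear.
- **Other cans:** the two plain cans on the open table showed at the same place in the scene picture as at the start. I did not go near the turquoise ones, and they looked unmoved.
- **Gripper:** it was open and clear of everything, with wrist force about 1 N, which is noise.
- **Contact force:** the highest force I read was about 17 N, while setting the red can down.

The wrist and overhead cameras disagreed by 2 to 3 mm, mostly along y. I corrected for this at the grasps and on the scale. No check failed.

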